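Load the bottle carrier and lock its keeper bar

ROBOT

A 6-joint arm with a two-finger parallel gripper is mounted at the origin on the work surface. World frame = base frame: x ahead of the robot, y to its left, z up, the work surface at z = 0. Lengths are in m, angles in rad, forces in N, time in s.
With the tool pointing down it reaches from about 0.35 to 0.975 m from the base axis. Payload 4.9 kg.
Tool frame: the origin (TCP) lies between the finger pads; the fingertips stand 14 mm ahead of it and the grasp point (between the pads) lies 5 mm behind it (manip.tcp_to_tips is the distance from the TCP to the fingertips, in m); z points along the fingers, y is the line along which they close (so a half turn about z gives the same grasp; the last joint's range is limited). The gripper opens to 85 mm and grips with 20 to 120 N. Pads are 22 mm wide; open, the fingers measure 114 mm over their backs; the gripper's body (76 mm by 85 mm) begins 54 mm behind the grasp point. The pads swing forward as they close: fully open they stand 13 mm farther back than shut.
Start: joints at [0.994, 0.053, 1.613, -0, 1.476, -0.119], TCP at [0.276, 0.561, 0.245] pointing down, gripper open.
Joint ranges: [-3.01, 3.01], [-1.01, 2.22], [0.06, 2.58], [-1.02, 4.17], [0.09, 2.62], [-3.14, 3.14]. Speed limits (rad/s): [2.57, 2.57, 3.14, 3.14, 3.14, 3.14].

INTERFACE

Orientations are given as a unit quaternion [w, x, y, z].
In Python, from plant import manip gives the robot as it stands.
- The arm moves only by the tool servo_tool, never from a script. Its argument "moves" is a list that holds one entry, the list of rows, each a list of 7 numbers: the shift along the tool's x, y, z in mm, then the turn, a rotation vector about the tool's x, y, z in degrees, then the finger opening in mm, from 0 to 85.4. In form: [[[x, y, z, ax, ay, az, fingers], ...]]. A call has 1 to 12 rows; each row shifts and turns the commanded pose from where the row before left it, along the tool's axes as they then stand; what a row does not reach is not made up. A row lasts 1/8 s, in which the tool goes at most 62.5 mm and 10.7 degrees, less where a joint would pass 70% of its speed; a pose out of reach is approached as far as the arm can. A call with a gripper value outside its range is refused whole. The fingers move at their own pace and stop on an object; the grip force is fixed at half the most. Time passes only in rows, so rows that do not move let the fingers close. It gives the time, the measured TCP pose, the force, the opening and the grip force at its end, in the units of the state.
- manip.state(): the state, without advancing time (a new reading comes with each control period).
- manip.grab_frame(name): name is "scene" or "top"; returns a dict with "image" (420x560x3 uint8, blue, green, red), "mtx" (3x3 intrinsics, pixels), "dist_coeffs" ([k1, k2, p1, p2, k3] as OpenCV has them; the pictures are not rectified), "eye" and "rotation" of the camera in the world. Camera axes: x right, y down, z forward; pixel columns grow to the right and rows downward; lengths in m; the calibration is good to about 2 mm. A picture is of the moment at which its call begins. There is no depth.
- manip.job_done(): hands the job in; it is judged then, once.
The state is a dict: "time": time; "joint_pos": joint angles; "joint_vel": joint speeds; "joint_efforts": joint torques, N m; "tool_pos": TCP position; "tool_rot": TCP orientation; "contact_force": force on the tool from outside, world axes, zero at the start; "ft_torque": the same for the moment, N m; "gripper_width": opening from 0.0 (shut) to 1.0 (fully open); "grasp_force": force on a finger pad.
Only numpy, scipy, OpenCV 4.12 (cv2) and the standard library are available. Lean on these libraries where they do the work, as an engineer would, in place of code of your own. Each camera call takes 0.05 s, during which the arm holds its last target. There are 200 camera calls.

TASK

Turn the ring on the white bottle carrier fully back so that its keeper bar is out of the way, then lay every baby bottle that is out on the counter lengthwise into a cradle of its own, lowering each one gently until its round body has settled in both saddles before you let go. Then twist the ring the quarter turn to its locked stop, so that the bar lies across the bottles, and leave the other things on the counter where they are.

Things in the scene. Friction and masses are not known exactly. Their poses are not given: they have to be found in the camera images.
- bottle1: lying baby bottle, may be absent (None): round translucent body 52 mm across, 100 mm long, between an 8-sided white foot (12 mm long) and collar (16 mm long), both 60 mm across flats, then a beige teat 34 mm across, 18 mm long. 146 mm in all, 100 g. Origin: on its axis, mid-body, 30 mm above the counter when lying there; x along it to the teat (any roll). Grip across the body at the origin.
- bottle2: lying baby bottle, may be absent (None): round translucent body 52 mm across, 100 mm long, between an 8-sided white foot (12 mm long) and collar (16 mm long), both 60 mm across flats, then a beige teat 34 mm across, 18 mm long. 146 mm in all, 100 g. Origin: on its axis, mid-body, 30 mm above the counter when lying there; x along it to the teat (any roll). Grip across the body at the origin.
- bottle3: lying baby bottle, may be absent (None): round translucent body 52 mm across, 100 mm long, between an 8-sided white foot (12 mm long) and collar (16 mm long), both 60 mm across flats, then a beige teat 34 mm across, 18 mm long. 146 mm in all, 100 g. Origin: on its axis, mid-body, 30 mm above the counter when lying there; x along it to the teat (any roll). Grip across the body at the origin.
- bottle4: lying baby bottle, may be absent (None): round translucent body 52 mm across, 100 mm long, between an 8-sided white foot (12 mm long) and collar (16 mm long), both 60 mm across flats, then a beige teat 34 mm across, 18 mm long. 146 mm in all, 100 g. Origin: on its axis, mid-body, 30 mm above the counter when lying there; x along it to the teat (any roll). Grip across the body at the origin.
- rack: white bottle carrier, fixed: base 110 (x) x 430 (y) x 10 mm, four cradles in a row along y, two each side of a hub. Origin: under its middle; x along the cradles, z up. Cradle = two grey 90 degree V saddles, 12 mm thick, 35 mm each side of its middle (58 mm free between), tops 43 mm high. Foot and collar lie outside the saddles, 9 mm play each way; either end first.
- cradle1 (a point): cradle at y = +175 mm in the carrier's frame: the point where the origin of a seated bottle comes to lie, 46.8 mm above the counter (37 mm above the base plate). Not a visible mark. Its axes are those of the carrier.
- cradle2 (a point): cradle at y = +90 mm in the carrier's frame: the point where the origin of a seated bottle comes to lie, 46.8 mm above the counter (37 mm above the base plate). Not a visible mark. Its axes are those of the carrier.
- cradle3 (a point): cradle at y = -90 mm in the carrier's frame: the point where the origin of a seated bottle comes to lie, 46.8 mm above the counter (37 mm above the base plate). Not a visible mark. Its axes are those of the carrier.
- cradle4 (a point): cradle at y = -175 mm in the carrier's frame: the point where the origin of a seated bottle comes to lie, 46.8 mm above the counter (37 mm above the base plate). Not a visible mark. Its axes are those of the carrier.
- ring (a joint): angle of the bayonet ring on the hub: 0 = open stop, keeper bar along the cradles (carrier x); 1.571 = locked stop, bar across them (carrier y). Grows clockwise seen from above; friction 0.12 N m, stays where left. Steel keeper bar 374 mm long, 16 mm wide, 84 to 94 mm above the counter (seated bottles reach 79 mm).
- ring_grip (a point): middle of the ring's upright grip block, on the ring's vertical axis, 116 mm above the counter. Block 56 mm long, 16 mm wide, from 96 to 132 mm above the counter, parallel to the keeper bar; the point's x axis lies along it and turns with it. Pinch it across its 16 mm. Below it is the 56 mm wide round ring on a 36 mm post.
- teaspoon: stainless teaspoon, 140 mm long, a bystander. Origin: centre of its underside.
- scoop: white plastic scoop, 100 mm long, 30 mm high, a bystander. Origin: near its middle, at counter level.
- collar: hard dark silicone bottle collar, a ring 64 mm across and 22 mm high, a bystander. Origin: centre of its underside.

How it is judged:
On the way, in this order (a step that is already met when the one before it is completed fails the run):
1. the ring is turned back to its open stop (value of joint ring below 0.13 rad), for 0.2 s.
2. a bottle has come down into a cradle while the fingers still hold it (((((distance between bottle1 and cradle1 below 0.013 m or distance between bottle1 and cradle2 below 0.013 m or distance between bottle1 and cradle3 below 0.013 m or distance between bottle1 and cradle4 below 0.013 m) and angle between the x axis of bottle1 and the x axis of rack, either way round below 0.07 rad and z of bottle1 in the frame of rack between 0.0428 and 0.0508 m) and contact force between the fingers and bottle1 above 0.3 N) or (((distance between bottle2 and cradle1 below 0.013 m or distance between bottle2 and cradle2 below 0.013 m or distance between bottle2 and cradle3 below 0.013 m or distance between bottle2 and cradle4 below 0.013 m) and angle between the x axis of bottle2 and the x axis of rack, either way round below 0.07 rad and z of bottle2 in the frame of rack between 0.0428 and 0.0508 m) and contact force between the fingers and bottle2 above 0.3 N) or (((distance between bottle3 and cradle1 below 0.013 m or distance between bottle3 and cradle2 below 0.013 m or distance between bottle3 and cradle3 below 0.013 m or distance between bottle3 and cradle4 below 0.013 m) and angle between the x axis of bottle3 and the x axis of rack, either way round below 0.07 rad and z of bottle3 in the frame of rack between 0.0428 and 0.0508 m) and contact force between the fingers and bottle3 above 0.3 N) or (((distance between bottle4 and cradle1 below 0.013 m or distance between bottle4 and cradle2 below 0.013 m or distance between bottle4 and cradle3 below 0.013 m or distance between bottle4 and cradle4 below 0.013 m) and angle between the x axis of bottle4 and the x axis of rack, either way round below 0.07 rad and z of bottle4 in the frame of rack between 0.0428 and 0.0508 m) and contact force between the fingers and bottle4 above 0.3 N))), for 0.1 s.
3. every bottle lies settled in a cradle, let go, with the ring still open ((distance between bottle1 and cradle1 below 0.013 m or distance between bottle1 and cradle2 below 0.013 m or distance between bottle1 and cradle3 below 0.013 m or distance between bottle1 and cradle4 below 0.013 m) and angle between the x axis of each of bottle1, bottle2, bottle3, bottle4 and the x axis of rack, either way round below 0.07 rad and z of bottle1 in the frame of rack between 0.0428 and 0.0508 m and (distance between bottle2 and cradle1 below 0.013 m or distance between bottle2 and cradle2 below 0.013 m or distance between bottle2 and cradle3 below 0.013 m or distance between bottle2 and cradle4 below 0.013 m) and z of bottle2 in the frame of rack between 0.0428 and 0.0508 m and (distance between bottle3 and cradle1 below 0.013 m or distance between bottle3 and cradle2 below 0.013 m or distance between bottle3 and cradle3 below 0.013 m or distance between bottle3 and cradle4 below 0.013 m) and z of bottle3 in the frame of rack between 0.0428 and 0.0508 m and (distance between bottle4 and cradle1 below 0.013 m or distance between bottle4 and cradle2 below 0.013 m or distance between bottle4 and cradle3 below 0.013 m or distance between bottle4 and cradle4 below 0.013 m) and z of bottle4 in the frame of rack between 0.0428 and 0.0508 m and linear speed of each of bottle1, bottle2, bottle3, bottle4 below 0.03 m/s and contact force between the fingers and bottle1 below 0.05 N and contact force between the fingers and bottle2 below 0.05 N and contact force between the fingers and bottle3 below 0.05 N and contact force between the fingers and bottle4 below 0.05 N and value of joint ring below 0.4 rad), for 0.2 s.
4. the ring is twisted to its locked stop (value of joint ring above 1.45 rad), for 0.2 s.
At the end, for the whole second after the job is handed in: every bottle present lies at rest and released in a cradle (its origin within 13 mm of that cradle's point, its height within 4 mm of seated, its axis within 0.07 rad of the carrier's x, either way round) and the ring is within 0.12 rad of its locked stop ((distance between bottle1 and cradle1 below 0.013 m or distance between bottle1 and cradle2 below 0.013 m or distance between bottle1 and cradle3 below 0.013 m or distance between bottle1 and cradle4 below 0.013 m) and angle between the x axis of each of bottle1, bottle2, bottle3, bottle4 and the x axis of rack, either way round below 0.07 rad and z of bottle1 in the frame of rack between 0.0428 and 0.0508 m and (distance between bottle2 and cradle1 below 0.013 m or distance between bottle2 and cradle2 below 0.013 m or distance between bottle2 and cradle3 below 0.013 m or distance between bottle2 and cradle4 below 0.013 m) and z of bottle2 in the frame of rack between 0.0428 and 0.0508 m and (distance between bottle3 and cradle1 below 0.013 m or distance between bottle3 and cradle2 below 0.013 m or distance between bottle3 and cradle3 below 0.013 m or distance between bottle3 and cradle4 below 0.013 m) and z of bottle3 in the frame of rack between 0.0428 and 0.0508 m and (distance between bottle4 and cradle1 below 0.013 m or distance between bottle4 and cradle2 below 0.013 m or distance between bottle4 and cradle3 below 0.013 m or distance between bottle4 and cradle4 below 0.013 m) and z of bottle4 in the frame of rack between 0.0428 and 0.0508 m and linear speed of each of bottle1, bottle2, bottle3, bottle4 below 0.03 m/s and contact force between the fingers and bottle1 below 0.05 N and contact force between the fingers and bottle2 below 0.05 N and contact force between the fingers and bottle3 below 0.05 N and contact force between the fingers and bottle4 below 0.05 N and value of joint ring above 1.45 rad); the robot touches nothing.
It fails at once if a bottle is dropped onto the carrier (falling free at over 0.5 m/s from more than 25 mm above its seat) ((linear speed of bottle1 above 0.5 m/s and contact force between anything else and bottle1 below 0.02 N and z of bottle1 in the frame of rack above 0.072 m and x of bottle1 in the frame of rack between -0.08 and 0.08 m and y of bottle1 in the frame of rack between -0.22 and 0.22 m) or (linear speed of bottle2 above 0.5 m/s and contact force between anything else and bottle2 below 0.02 N and z of bottle2 in the frame of rack above 0.072 m and x of bottle2 in the frame of rack between -0.08 and 0.08 m and y of bottle2 in the frame of rack between -0.22 and 0.22 m) or (linear speed of bottle3 above 0.5 m/s and contact force between anything else and bottle3 below 0.02 N and z of bottle3 in the frame of rack above 0.072 m and x of bottle3 in the frame of rack between -0.08 and 0.08 m and y of bottle3 in the frame of rack between -0.22 and 0.22 m) or (linear speed of bottle4 above 0.5 m/s and contact force between anything else and bottle4 below 0.02 N and z of bottle4 in the frame of rack above 0.072 m and x of bottle4 in the frame of rack between -0.08 and 0.08 m and y of bottle4 in the frame of rack between -0.22 and 0.22 m)).
It fails at once if a bystander is moved by more than 40 mm (distance of any of teaspoon, scoop, collar from where it was at the start of the episode above 0.04 m).
Of bottle1, bottle2, bottle3, bottle4 only 2 to 4 are there at a start; the rules pass over those that are not, and their reading is None.
At some moment in a run one of bottle1, bottle2, bottle3, bottle4 may be knocked a few centimetres aside while the robot is not near it.
It also fails if it takes over 210 s, if anything falls off the work surface, if the arm or the gripper's body presses on something with over 40 N, if the wrist force passes 120 N, or if a joint passes its speed limit or range.

## Working session

There is one attempt and no reset: what is moved stays moved. The work goes in short steps, Python scripts to look and compute and a tool call to move; the robot and the scene stay as the last step left them, time stands still between calls to the robot, and variables do not carry over. Pictures are saved under pics/ and viewed, at most 17 in all, crops included, and the job is handed in when it is done.

Besides the shell and the picture viewer there is one more tool, called after "Emit:" in YAML: its name, and indented under it one key for each argument. servo_tool: Moves the arm, as the interface text tells. Its arguments: {"type":"object","properties":{"moves":{"type":"array"}},"required":["moves"]}

```bash
ls; mkdir -p pics; python3 - <<'E'
from plant import manip
import cv2
for n in("top","scene"):
    f=manip.grab_frame(n);cv2.imwrite(f"pics/{n}0.png",f["image"]);print(n,f["mtx"],f["dist_coeffs"],f["eye"],f["rotation"])
print(manip.state())
E
```

```text
pics
top [[445.81155738   0.         284.2452826 ]
 [  0.         445.81155738 213.09152315]
 [  0.           0.           1.        ]] [-0.05971177  0.          0.          0.          0.        ] [ 0.35819498 -0.0077007   1.10157908] [-0.0685807   0.70521878 -0.70331628  0.05752705]
scene [[426.28823498   0.         273.90095567]
 [  0.         426.28823498 207.9500085 ]
 [  0.           0.           1.        ]] [-0.11796884  0.          0.          0.          0.        ] [1.17056541 0.29444696 0.94590275] [-0.18738864  0.50770835  0.78902144 -0.29079701]
{'time': 0.1, 'joint_pos': array([ 9.94047674e-01,  5.32767176e-02,  1.61413259e+00, -3.66162697e-05,
        1.47600861e+00, -1.18991266e-01]), 'joint_vel': array([ 0.00062144, -0.00026169, -0.00415807,  0.00023293,  0.00202127,
        0.0002658 ]), 'joint_efforts': array([ 1.42325016e-04, -3.94905746e+01, -3.71362567e+01, -9.54621692e-05,
        3.96564908e-03,  1.81152825e-05]), 'tool_pos': array([0.27592274, 0.56020359, 0.24420909]), 'tool_rot': array([-2.93979773e-04,  2.26883804e-01,  9.73921407e-01, -8.64178276e-04]), 'contact_force': array([-0.40922853, -0.10120633,  0.52936019]), 'ft_torque': array([-0.03184294, -0.01907688,  0.00898857]), 'grasp_force': 0.0, 'gripper_width': 0.9991436221892324}
```

View pics/top0.png

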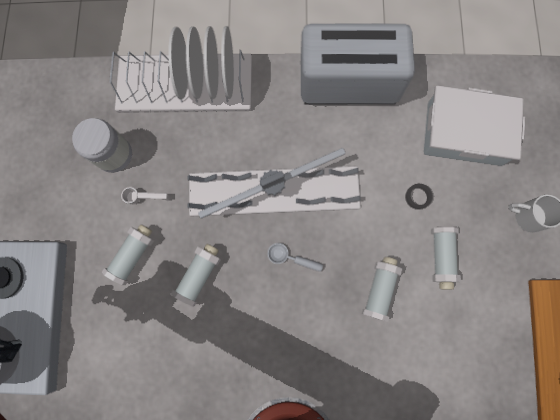

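View pics/scene0.png

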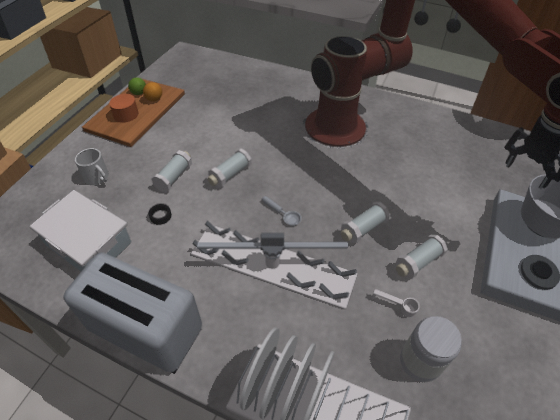

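Top view: four bottles at about (127,256), (198,275), (383,290), (446,254). The carrier spans (190,168)–(360,215), with its bar running (202,214)–(344,152). Scoop is at (145,195), teaspoon at (295,257) and collar at (419,196).

```bash
cat > h.py <<'E'
from plant import manip
import cv2, numpy as np
from scipy.spatial.transform import Rotation as R
def rot(f): 
    q=np.asarray(f["rotation"],float)
    return q if q.ndim==2 else R.from_quat(q[[1,2,3,0]]).as_matrix()
def world(f,px,z):
    u=cv2.undistortPoints(np.float64(px).reshape(-1,1,2),f["mtx"],np.float64(f["dist_coeffs"])).reshape(-1,2)
    d=np.c_[u,np.ones(len(u))]@rot(f).T; e=np.asarray(f["eye"])
    return e+d*((z-e[2])/d[:,2])[:,None]
def pix(f,P):
    M=rot(f).T; e=np.asarray(f["eye"])
    return cv2.projectPoints(np.float64(P).reshape(-1,1,3),cv2.Rodrigues(M)[0],-M@e,f["mtx"],np.float64(f["dist_coeffs"]))[0].reshape(-1,2)
def bottles(f,z=0.03):
    im=f["image"].astype(int); b,g,r=im[...,0],im[...,1],im[...,2]
    m=((g-r>8)&(g>90)).astype(np.uint8)
    m=cv2.morphologyEx(m,cv2.MORPH_OPEN,np.ones((3,3)))
    out=[]
    for c in cv2.findContours(m,0,2)[0]:
        if cv2.contourArea(c)>250:
            box=cv2.boxPoints(cv2.minAreaRect(c)); mid=(box+np.roll(box,-1,0))/2
            W=world(f,mid,z); a,bb=W[0]-W[2],W[1]-W[3]
            L=a if np.linalg.norm(a)>np.linalg.norm(bb) else bb; S=bb if L is a else a
            out.append((box.mean(0),W.mean(0)[:2],np.degrees(np.arctan2(L[1],L[0]))%180,np.linalg.norm(L),np.linalg.norm(S)))
    return out
def plan(x,y,z,yaw=None):
    "tool-frame shift (mm) and turn (deg) to TCP x,y,z with closing line (tool y) at yaw deg, mod 180"
    s=manip.state(); Q=R.from_quat(np.asarray(s["tool_rot"])[[1,2,3,0]]); 
    print("tcp",np.round(s["tool_pos"],4),"F",np.round(s["contact_force"],1),"w",round(s["gripper_width"]*85.4,1),"g",round(s["grasp_force"],1),"t",round(s["time"],2),"j",np.round(s["joint_pos"],2))
    M=Q.as_matrix(); cur=np.degrees(np.arctan2(M[1,1],M[0,1])); print("yaw",round(cur,2),"zaxis",np.round(M[:,2],4))
    d=M.T@(np.array([x,y,z])-s["tool_pos"])*1000
    t=None if yaw is None else -((yaw-cur+90)%180-90)
    print("shift",np.round(d,1),"turn z",t)
E
python3 - <<'E'
from h import *
f=manip.grab_frame("top"); im=f["image"]
for o in bottles(f): print([np.round(v,3) for v in o])
cv2.imwrite("pics/c1.png",cv2.resize(im[140:230,175:375],None,fx=4,fy=4,interpolation=cv2.INTER_CUBIC))
g=manip.grab_frame("scene")
cv2.imwrite("pics/c2.png",cv2.resize(g["image"][215:315,180:370],None,fx=4,fy=4,interpolation=cv2.INTER_CUBIC))
E
```

```text
(no output)
```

View pics/c1.png

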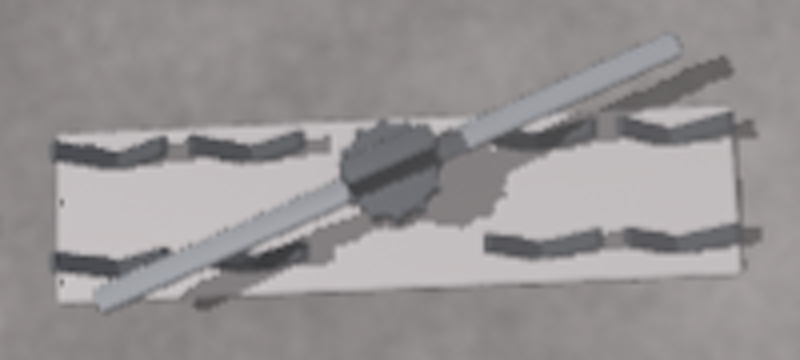

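View pics/c2.png

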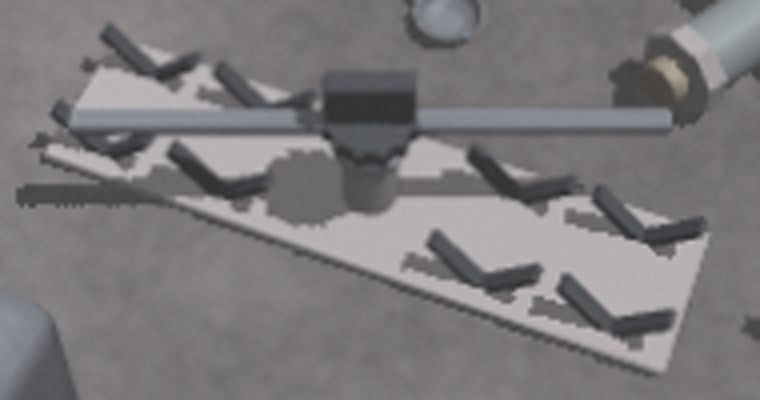

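The crops show the base corners at crop1 (57,135), (58,303), (735,108), (742,272) and the bar ends at (100,301), (676,42).

```bash
python3 - <<'E'
from h import *
from scipy.optimize import least_squares
f=manip.grab_frame("top"); g=manip.grab_frame("scene")
c=lambda p,o:(np.float64(p)+.5)/4-.5+o
T=c([[57,135],[58,303],[735,108],[742,272]],[175,140])
W=world(f,T,.01);print(np.round(W,4))
S=c([[709,235],[662,374],[45,146]],[180,215]);print(np.round(world(g,S,.01),4))
def corners(p):
    a=p[2];C=np.array([[.055,.215],[-.055,.215],[.055,-.215],[-.055,-.215]])
    M=np.array([[np.cos(a),-np.sin(a)],[np.sin(a),np.cos(a)]])
    return np.c_[C@M.T+p[:2],[.01]*4]
for wts in((1,0),(0,1),(1,1)):
    r=least_squares(lambda p:np.r_[wts[0]*(pix(f,corners(p))-T).ravel(),wts[1]*(pix(g,corners(p)[[1-1,2-2,0]])-0*1).ravel()*0,wts[1]*(pix(g,corners(p))[[1,0,2]]-S).ravel()*0],[.56,0,0]) if wts==(1,0) else least_squares(lambda p:np.r_[wts[0]*(pix(f,corners(p))-T).ravel(),(pix(g,corners(p))[[1,0,2]]-S).ravel()],[.56,0,0])
    print(wts,np.round(r.x,4),np.degrees(r.x[2]),np.round(r.fun,1))
B=world(f,c([[100,301],[676,42]],[175,140]),.094);print("bar top",B.round(4),B.mean(0),np.linalg.norm(B[0]-B[1]),np.degrees(np.arctan2(*(B[1]-B[0])[[1,0]])))
B=world(g,c([[72,122],[672,118]],[180,215]),.089);print("bar scene",B.round(4),B.mean(0),np.linalg.norm(B[0]-B[1]),np.degrees(np.arctan2(*(B[1]-B[0])[[1,0]])))
for p in((127,256),(198,275),(383,290),(446,254),(440,245)):print(f["image"][p[1],p[0]])
print(f["image"][300,200],f["image"][195,220])
E
```

```text
[[ 0.6577  0.2531  0.01  ]
 [ 0.5491  0.2478  0.01  ]
 [ 0.6752 -0.1776  0.01  ]
 [ 0.5693 -0.1792  0.01  ]]
[[ 0.5562  0.2495  0.01  ]
 [ 0.6624  0.2534  0.01  ]
 [ 0.6733 -0.175   0.01  ]]
(1, 0) [0.6129 0.036  0.0433] 2.480108841675079 [-0.  -0.3 -0.3  0.2 -0.5 -0.7  0.8  0.8  0.   0.   0.   0.   0.   0.
  0.  -0.   0.  -0.  -0.   0. ]
(0, 1) [0.6137 0.0371 0.0224] 1.2817450963812298 [ 0.  -0.  -0.  -0.  -0.   0.   0.   0.   0.8 -0.5 -0.2  0.5 -0.5 -0.2]
(1, 1) [0.6135 0.0365 0.0356] 2.037304293127892 [-0.  -1.2 -0.6 -0.7 -0.5 -0.4  0.5  1.2  0.6 -1.6  0.2 -0.5 -1.   0.6]
bar top [[ 0.5356  0.2037  0.094 ]
 [ 0.6911 -0.1309  0.094 ]] [0.61335497 0.03640902 0.094     ] 0.3689667125315011 -65.08105476216254
bar scene [[ 0.6928 -0.1296  0.089 ]
 [ 0.5363  0.2066  0.089 ]] [0.61453007 0.03850172 0.089     ] 0.37087434797090635 114.96152842319681
[178 178 171]
[176 175 168]
[180 180 174]
[182 182 176]
[164 164 158]
[83 83 86] [193 192 196]
```

```bash
sed -i 's/m=((g-r>8)&(g>90))/m=((g-r>3)\&(b-r>3)\&(g>120))/' h.py; python3 - <<'E'
from h import *
f=manip.grab_frame("top")
for o in bottles(f): print([np.round(v,3) for v in o])
plan(.6135,.037,.20,25)
E
```

```text
[array([381.342, 291.412], dtype=float32), array([ 0.363, -0.222]), np.float64(162.957), np.float64(0.101), np.float64(0.05)]
[array([193.687, 277.168], dtype=float32), array([0.395, 0.226]), np.float64(151.976), np.float64(0.1), np.float64(0.047)]
[array([125.054, 256.749], dtype=float32), array([0.443, 0.397]), np.float64(149.452), np.float64(0.1), np.float64(0.046)]
[array([445.5, 253. ], dtype=float32), array([ 0.455, -0.38 ]), np.float64(176.774), np.float64(0.097), np.float64(0.051)]
tcp [0.2762 0.5605 0.245 ] F [0.4 0.1 0.2] w 85.5 g 0.0 t 0.35 j [ 0.99  0.05  1.61 -0.    1.48 -0.12]
yaw 63.77 zaxis [-2.e-04 -4.e-04 -1.e+00]
shift [-534.  -320.5   45.1] turn z 38.771727104742105
```

Emit:
servo_tool:
  moves:
    - [[-44.5, -26.7, 0, 0, 0, 0, 60], [-44.5, -26.7, 0, 0, 0, 0, 60], [-44.5, -26.7, 0, 0, 0, 0, 60], [-44.5, -26.7, 0, 0, 0, 0, 60], [-44.5, -26.7, 0, 0, 0, 0, 60], [-44.5, -26.7, 0, 0, 0, 0, 60], [-44.5, -26.7, 0, 0, 0, 0, 60], [-44.5, -26.7, 0, 0, 0, 0, 60], [-44.5, -26.7, 0, 0, 0, 0, 60], [-44.5, -26.7, 0, 0, 0, 0, 60], [-44.5, -26.7, 0, 0, 0, 0, 60], [-44.5, -26.7, 0, 0, 0, 0, 60]]

```text
time: 1.85
tool_pos: [0.6144, 0.0356, 0.2454]
tool_rot: [0.0, 0.227, 0.974, 0.0]
contact_force: [0.7, 0.6, -0.6]
gripper_width: 0.702
grasp_force: 0.0
```

Emit:
servo_tool:
  moves:
    - [[0, 0, 0, 0, 0, 9.7, 60], [0, 0, 0, 0, 0, 9.7, 60], [0, 0, 0, 0, 0, 9.7, 60], [0, 0, 0, 0, 0, 9.7, 60], [0, 0, 0, 0, 0, 0, 60], [0, 0, 0, 0, 0, 0, 60]]

```text
time: 2.6
tool_pos: [0.6136, 0.0372, 0.2453]
tool_rot: [-0.0, 0.537, 0.844, 0.0]
contact_force: [0.2, 0.9, -0.3]
gripper_width: 0.705
grasp_force: 0.0
```

```bash
python3 - <<'E'
from h import *
plan(.6135,.037,.116,25)
f=manip.grab_frame("scene");cv2.imwrite("pics/s1.png",cv2.resize(f["image"][120:330,170:390],None,fx=3,fy=2.8))
E
```

```text
tcp [0.6136 0.0372 0.2453] F [ 0.2  0.9 -0.3] w 60.2 g 0.0 t 2.6 j [-0.06  0.03  1.64  0.    1.48 -0.5 ]
yaw 25.1 zaxis [ 0.  0. -1.]
shift [-1.000e-01 -2.000e-01  1.293e+02] turn z 0.10387972875848561
```

View pics/s1.png

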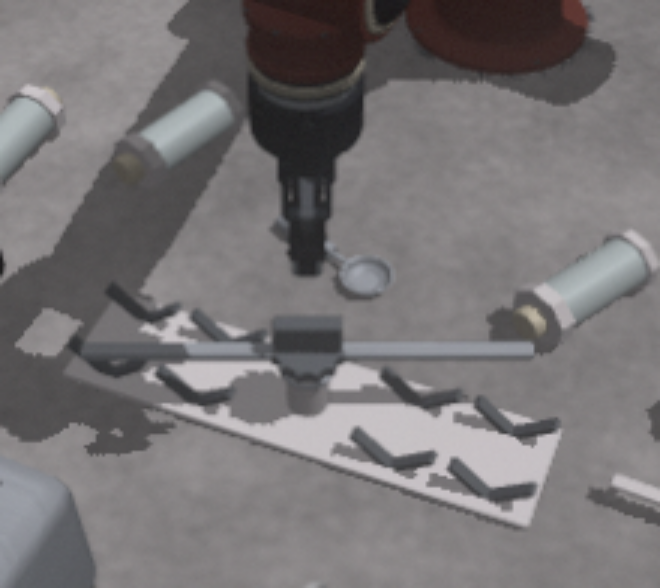

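The gripper stands over the block at crop (307,330), and the fingers straddle it. Next: go down and pinch.

Emit:
servo_tool:
  moves:
    - [[0, 0, 32, 0, 0, 0, 60], [0, 0, 32, 0, 0, 0, 60], [0, 0, 32, 0, 0, 0, 60], [0, 0, 32, 0, 0, 0, 60], [0, 0, 0, 0, 0, 0, 60], [0, 0, 0, 0, 0, 0, 0], [0, 0, 0, 0, 0, 0, 0], [0, 0, 0, 0, 0, 0, 0], [0, 0, 0, 0, 0, 0, 0], [0, 0, 0, 0, 0, 0, 0], [0, 0, 0, 0, 0, 0, 0], [0, 0, 0, 0, 0, 0, 0]]

```text
time: 4.15
tool_pos: [0.6152, 0.0373, 0.1196]
tool_rot: [0.002, 0.538, 0.843, 0.001]
contact_force: [1.7, 1.7, 6.5]
gripper_width: 0.173
grasp_force: 60.6
```

Emit:
servo_tool:
  moves:
    - [[0, 0, 0, 0, 0, -8, 0], [0, 0, 0, 0, 0, -8, 0], [0, 0, 0, 0, 0, -8, 0], [0, 0, 0, 0, 0, -8, 0], [0, 0, 0, 0, 0, -8, 0], [0, 0, 0, 0, 0, -8, 0], [0, 0, 0, 0, 0, -8, 0], [0, 0, 0, 0, 0, -6, 0], [0, 0, 0, 0, 0, -5, 0], [0, 0, 0, 0, 0, 0, 0], [0, 0, 0, 0, 0, 0, 0]]

```text
time: 5.52
tool_pos: [0.6157, 0.0381, 0.1196]
tool_rot: [0.003, -0.017, 1.0, 0.001]
contact_force: [4.3, 3.5, 4.9]
gripper_width: 0.171
grasp_force: 60.4
```

```bash
python3 - <<'E'
from h import *
plan(.6135,.037,.25,92)
print(manip.state()["ft_torque"])
f=manip.grab_frame("top");cv2.imwrite("pics/t2.png",cv2.resize(f["image"][100:330,150:400],None,fx=2.6,fy=2.6))
E
```

```text
tcp [0.6157 0.0381 0.1196] F [4.3 3.5 4.9] w 14.6 g 60.4 t 5.53 j [-0.06  0.14  1.74  0.    1.26 -1.67]
yaw 92.01 zaxis [ 0.0056  0.0018 -1.    ]
shift [   1.5   -0.8 -130.4] turn z 0.005202053695612108
[ 0.58858918 -0.39950719  0.13213887]
```

View pics/t2.png

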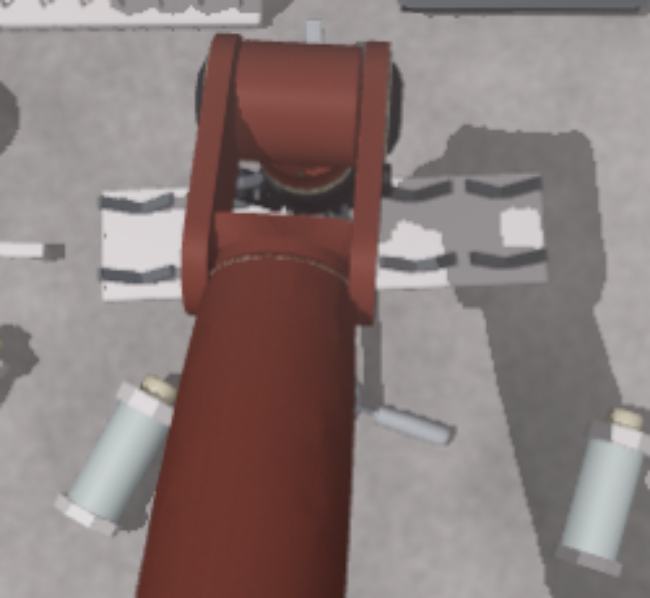

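The bar is nearly along the cradles. Its end shows at (313,28). I'll push on to feel the stop.

Emit:
servo_tool:
  moves:
    - [[0, 0, -2, 0, 0, -2, 0], [0, 0, 0, 0, 0, -2, 0], [0, 0, 0, 0, 0, 0, 0], [0, 0, 0, 0, 0, 0, 0]]

```text
time: 6.08
tool_pos: [0.6157, 0.0382, 0.1198]
tool_rot: [0.003, -0.049, 0.999, 0.002]
contact_force: [9.0, 3.5, -3.1]
gripper_width: 0.179
grasp_force: 76.9
```

```bash
python3 - <<'E'
from h import *
plan(.6135,.037,.25,92)
print(manip.state()["ft_torque"])
E
```

```text
tcp [0.6157 0.0382 0.1198] F [ 9.   3.5 -3.1] w 15.3 g 76.9 t 6.08 j [-0.06  0.14  1.74  0.    1.26 -1.73]
yaw 95.6 zaxis [ 0.006   0.0036 -1.    ]
shift [   1.5   -0.5 -130.2] turn z 3.601686418150692
[ 0.48725483 -1.13562937 -1.96669663]
```

Emit:
servo_tool:
  moves:
    - [[0, 0, 0, 0, 0, 1, 60], [0, 0, 0, 0, 0, 0, 60], [0, 0, 0, 0, 0, 0, 60], [0, 0, 0, 0, 0, 0, 60], [0, 0, -45, 0, 0, 0, 60], [0, 0, -45, 0, 0, 0, 60], [0, 0, -45, 0, 0, 0, 60], [0, 0, 0, 0, 0, 8, 85], [0, 0, 0, 0, 0, 8, 85], [0, 0, 0, 0, 0, 8, 85], [0, 0, 0, 0, 0, 8, 85]]

```text
time: 7.45
tool_pos: [0.6135, 0.0372, 0.2543]
tool_rot: [-0.0, 0.236, 0.972, -0.0]
contact_force: [-0.3, -0.1, -0.2]
gripper_width: 0.997
grasp_force: 0.0
```

```bash
python3 - <<'E'
from h import *
plan(.395,.226,.12,61.5)
f=manip.grab_frame("top")
for o in bottles(f): print([np.round(v,3) for v in o])
E
```

```text
tcp [0.6135 0.0372 0.2543] F [-0.3 -0.1 -0.2] w 85.1 g 0.0 t 7.45 j [-0.06  0.02  1.63 -0.    1.49 -1.15]
yaw 62.71 zaxis [-2.e-04 -1.e-04 -1.e+00]
shift [280.7  67.6 134.3] turn z 1.2131049100972575
[array([381.491, 291.283], dtype=float32), array([ 0.364, -0.222]), np.float64(162.267), np.float64(0.101), np.float64(0.052)]
[array([194., 277.], dtype=float32), array([0.396, 0.225]), np.float64(154.859), np.float64(0.101), np.float64(0.05)]
[array([125.987, 257.242], dtype=float32), array([0.442, 0.394]), np.float64(149.437), np.float64(0.101), np.float64(0.051)]
[array([445.252, 253.052], dtype=float32), array([ 0.454, -0.379]), np.float64(179.186), np.float64(0.098), np.float64(0.052)]
```

Emit:
servo_tool:
  moves:
    - [[40, 9.6, 0, 0, 0, 0, 85], [40, 9.6, 0, 0, 0, 0, 85], [40, 9.6, 0, 0, 0, 0, 85], [40, 9.6, 10, 0, 0, 0, 85], [40, 9.6, 30, 0, 0, 0, 85], [40, 9.6, 40, 0, 0, 0, 85], [39.5, 9.6, 40, 0, 0, 0, 85], [0, 0, 0, 0, 0, -1.3, 85], [0, 0, 0, 0, 0, 0, 85]]

```text
time: 8.62
tool_pos: [0.3961, 0.2242, 0.1354]
tool_rot: [0.001, 0.222, 0.975, 0.0]
contact_force: [1.0, -0.4, 0.7]
gripper_width: 0.993
grasp_force: 0.0
```

```bash
python3 - <<'E'
from h import *
plan(.396,.2255,.025,64)
f=manip.grab_frame("scene");cv2.imwrite("pics/s3.png",cv2.resize(f["image"][130:320,180:460],None,fx=2.8,fy=2.8))
f=manip.grab_frame("top");
x=world(f,[[0,0]],0)
E
```

```text
tcp [0.3961 0.2242 0.1354] F [ 1.  -0.4  0.7] w 84.8 g 0.0 t 8.62 j [ 0.35 -0.28  2.11 -0.    1.31 -0.77]
yaw 64.35 zaxis [ 1.9e-03  3.0e-04 -1.0e+00]
shift [  0.9   1.  110.4] turn z 0.34854722788648473
```

View pics/s3.png

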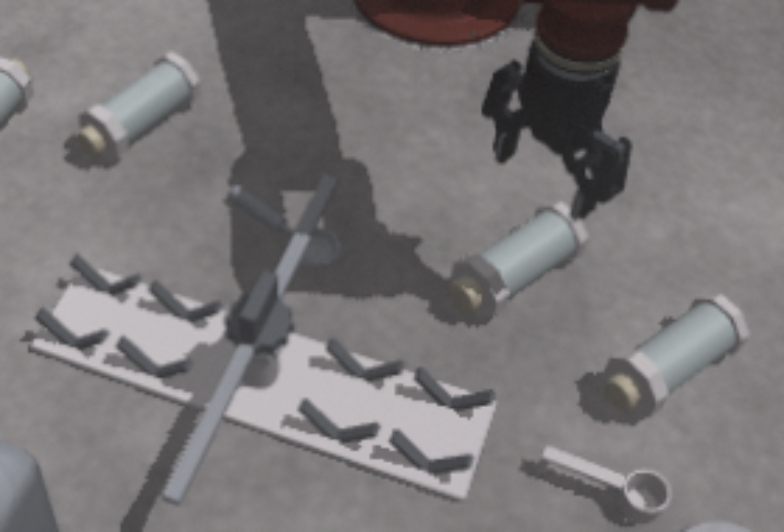

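The ring is open: bar ends are at crop (325,182) and (176,495). The gripper is above bottle at (515,255), with the fingers either side of the body. Descend and grip.

Emit:
servo_tool:
  moves:
    - [[0.9, 1, 30, 0, 0, 0.3, 85], [0, 0, 30, 0, 0, 0, 85], [0, 0, 30, 0, 0, 0, 85], [0, 0, 20, 0, 0, 0, 85], [0, 0, 0, 0, 0, 0, 85], [0, 0, 0, 0, 0, 0, 40], [0, 0, 0, 0, 0, 0, 40], [0, 0, 0, 0, 0, 0, 40], [0, 0, 0, 0, 0, 0, 40], [0, 0, 0, 0, 0, 0, 40]]

```text
time: 9.98
tool_pos: [0.3966, 0.2259, 0.0264]
tool_rot: [0.002, 0.225, 0.974, 0.001]
contact_force: [-0.4, -1.1, 6.1]
gripper_width: 0.589
grasp_force: 62.1
```

```bash
python3 - <<'E'
from h import *
plan(.396,.2255,.2,92)
f=manip.grab_frame("scene")
B=world(f,np.float64([[325,182],[176,495]])/2.8+[180,130],.089);print(B.mean(0),np.linalg.norm(B[0]-B[1]),np.degrees(np.arctan2(*(B[1]-B[0])[[1,0]])))
f=manip.grab_frame("top");cv2.imwrite("pics/t4.png",cv2.resize(f["image"][130:330,90:400],None,fx=2.5,fy=2.5,interpolation=cv2.INTER_CUBIC))
for o in bottles(f): print([np.round(v,3) for v in o])
E
```

```text
tcp [0.3966 0.2259 0.0264] F [-0.4 -1.1  6.1] w 50.3 g 62.1 t 9.97 j [ 0.35 -0.11  2.16 -0.    1.08 -0.76]
yaw 63.97 zaxis [ 0.0038  0.001  -1.    ]
shift [-1.000e-01 -2.000e-01 -1.736e+02] turn z -28.033760992805043
[0.61679075 0.03802874 0.089     ] 0.3586394154240788 3.3780679075733553
[array([381.382, 291.548], dtype=float32), array([ 0.363, -0.222]), np.float64(163.466), np.float64(0.101), np.float64(0.05)]
[array([125.372, 256.81 ], dtype=float32), array([0.443, 0.396]), np.float64(149.448), np.float64(0.101), np.float64(0.048)]
[array([445.5, 253. ], dtype=float32), array([ 0.455, -0.38 ]), np.float64(176.774), np.float64(0.097), np.float64(0.051)]
```

View pics/t4.png

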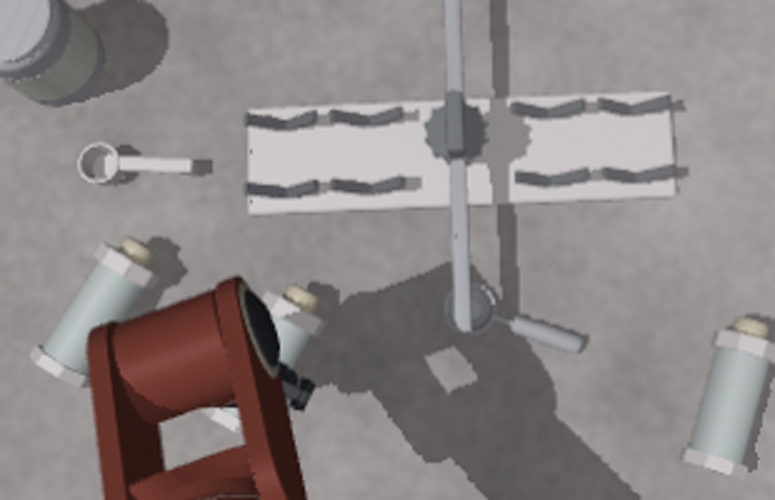

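Bottle gripped, and the bar is well clear along the cradles. The base corners are visible at (247,110), (249,214), (674,93), (677,193). I'll use these to refine the carrier pose.

```bash
python3 - <<'E'
from h import *
from scipy.optimize import least_squares
f=manip.grab_frame("top"); im=f["image"].astype(int)
m=((im.min(2)>150)&(im[...,2]>=im[...,1])).astype(np.uint8); w=np.zeros_like(m); w[160:220,180:368]=m[160:220,180:368]
m=cv2.morphologyEx(w,cv2.MORPH_OPEN,np.ones((3,3)))
p=np.argwhere(m)[:,::-1]; W=world(f,p,.01)[:,:2]
r=cv2.minAreaRect(np.float32(W*1000)); print(r)
# far & near edge line fits (columns)
for k,name in((0,"far"),(1,"near")):
    xs=[];ys=[]
    for c in range(192,358):
        rr=np.where(m[:,c])[0]
        if len(rr): xs.append(c); ys.append(rr.min()-.5 if k==0 else rr.max()+.5)
    E=world(f,np.c_[xs,ys],.01); 
    s=least_squares(lambda q:E[:,0]-q[0]-q[1]*E[:,1],[.6,0],loss="soft_l1",f_scale=.001).x
    print(name,"x at y=.0365:",s[0]+s[1]*.0365,"yaw",-np.degrees(np.arctan(s[1])))
t=pix(f,[[.427,.031,.094],[.80,.045,.094]]);print(t)
T=np.float64([[247,110],[249,214],[674,93],[677,193]])/2.5+[90,130]
Wc=world(f,T,.01);print(np.round(Wc,4),Wc.mean(0))
B=world(f,np.float64([[463,329],[452,-2]])/2.5+[90,130],.094);print(B,np.degrees(np.arctan2(*(B[1]-B[0])[[1,0]])))
E
```

```text
((616.464111328125, 25.870773315429688), (152.16041564941406, 452.0201416015625), 0.039523012936115265)
far x at y=.0365: 0.6726739000216734 yaw 4.030364845655536
near x at y=.0365: 0.5576363213981341 yaw 2.3147476381067715
[[274.05634022 262.43278336]
 [269.53715722 106.93547727]]
[[ 0.656   0.2532  0.01  ]
 [ 0.5485  0.2465  0.01  ]
 [ 0.6737 -0.1807  0.01  ]
 [ 0.5704 -0.1809  0.01  ]] [0.61215662 0.03453544 0.01      ]
[[0.42888208 0.02843442 0.094     ]
 [0.74326799 0.04137643 0.094     ]] 2.3573071177485407
```

Emit:
servo_tool:
  moves:
    - [[0, 0, -40, 0, 0, 0, 40], [0, 0, -40, 0, 0, 0, 40], [0, 0, -40, 0, 0, 0, 40], [0, 0, 0, 0, 0, -9.5, 40], [0, 0, 0, 0, 0, -9.5, 40], [0, 0, 0, 0, 0, -9.5, 40], [0, 0, 0, 0, 0, 0, 40]]

```text
time: 11.0
tool_pos: [0.3948, 0.2254, 0.1446]
tool_rot: [0.0, -0.021, 1.0, 0.0]
contact_force: [-0.2, -0.1, -1.7]
gripper_width: 0.588
grasp_force: 62.7
```

```bash
python3 - <<'E'
from h import *
plan(.6102,.1264,.146,92.4)
f=manip.grab_frame("top")
for o in bottles(f): print([np.round(v,3) for v in o])
E
```

```text
tcp [0.3948 0.2254 0.1446] F [-0.2 -0.1 -1.7] w 50.2 g 62.7 t 11.0 j [ 0.35 -0.29  2.1   0.    1.33 -1.26]
yaw 92.37 zaxis [ 5.e-04  2.e-04 -1.e+00]
shift [-211.2 -107.8   -1.3] turn z -0.03492375772914613
[array([381.39 , 291.537], dtype=float32), array([ 0.363, -0.222]), np.float64(163.279), np.float64(0.101), np.float64(0.05)]
[array([445.282, 253.049], dtype=float32), array([ 0.454, -0.379]), np.float64(179.089), np.float64(0.098), np.float64(0.052)]
```

Emit:
servo_tool:
  moves:
    - [[-35.2, -18, 0, 0, 0, 0, 40], [-35.2, -18, 0, 0, 0, 0, 40], [-35.2, -18, 0, 0, 0, 0, 40], [-35.2, -18, 0, 0, 0, 0, 40], [-35.2, -18, 0, 0, 0, 0, 40], [-35.2, -17.8, 0, 0, 0, 0, 40], [0, 0, 0, 0, 0, 0, 40], [0, 0, 25, 0, 0, 0, 40], [0, 0, 25, 0, 0, 0, 40], [0, 0, 25, 0, 0, 0, 40], [0, 0, 0, 0, 0, 0, 40]]

```text
time: 12.42
tool_pos: [0.6075, 0.1271, 0.0666]
tool_rot: [-0.003, -0.021, 1.0, -0.0]
contact_force: [-0.0, 0.0, -0.6]
gripper_width: 0.589
grasp_force: 62.6
```

```bash
python3 - <<'E'
from h import *
plan(.6102,.1264,.0432,92.4)
f=manip.grab_frame("scene");cv2.imwrite("pics/s5.png",cv2.resize(f["image"][180:320,220:370],None,fx=4,fy=4,interpolation=cv2.INTER_CUBIC))
E
```

```text
tcp [0.6075 0.1271 0.0666] F [-0.   0.  -0.6] w 50.3 g 62.6 t 12.43 j [ 0.09  0.22  1.75  0.    1.18 -1.53]
yaw 92.43 zaxis [-6.1e-03 -3.0e-04 -1.0e+00]
shift [-2.8 -0.8 23.4] turn z 0.03370628126423014
```

View pics/s5.png

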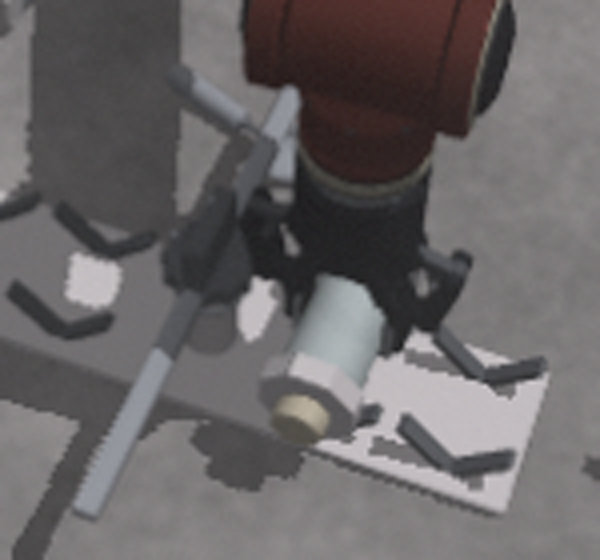

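The bottle is held over cradle2. Its collar end at (315,395) is ahead of the saddle and there is clearance to the ring. Lower gently.

Emit:
servo_tool:
  moves:
    - [[-1, 0, 5, 0, 0, 0, 40], [-1, 0, 5, 0, 0, 0, 40], [0, 0, 4, 0, 0, 0, 40], [0, 0, 3, 0, 0, 0, 40], [0, 0, 3, 0, 0, 0, 40], [0, 0, 2, 0, 0, 0, 40], [0, 0, 0, 0, 0, 0, 40]]

```text
time: 13.35
tool_pos: [0.6123, 0.1269, 0.0471]
tool_rot: [-0.0, -0.022, 1.0, -0.0]
contact_force: [0.1, 0.2, -0.7]
gripper_width: 0.592
grasp_force: 62.6
```

Emit:
servo_tool:
  moves:
    - [[0, 0, 1.5, 0, 0, 0, 40], [0, 0, 1.5, 0, 0, 0, 40], [0, 0, 0, 0, 0, 0, 40], [0, 0, 0, 0, 0, 0, 40]]

```text
time: 13.85
tool_pos: [0.6128, 0.1272, 0.0449]
tool_rot: [0.0, -0.022, 1.0, 0.0]
contact_force: [-1.1, 2.0, 2.9]
gripper_width: 0.59
grasp_force: 62.7
```

Emit:
servo_tool:
  moves:
    - [[0, 0, 1, 0, 0, 0, 40], [0, 0, 0.5, 0, 0, 0, 40], [0, 0, 0, 0, 0, 0, 40]]

```text
time: 14.22
tool_pos: [0.6129, 0.1274, 0.0443]
tool_rot: [0.0, -0.022, 1.0, 0.0]
contact_force: [-4.1, 2.7, 7.6]
gripper_width: 0.587
grasp_force: 63.1
```

Emit:
servo_tool:
  moves:
    - [[0, 0, 0, 0, 0, 0, 62], [0, 0, 0, 0, 0, 0, 62], [0, 0, 0, 0, 0, 0, 62], [0, 0, -15, 0, 0, 0, 62], [0, 0, -30, 0, 0, 0, 62], [0, 0, -40, 0, 0, 0, 62], [0, 0, -40, 0, 0, 0, 62], [0, 0, 0, 0, 0, 8.3, 85], [0, 0, 0, 0, 0, 8.3, 85], [0, 0, 0, 0, 0, 8.3, 85], [0, 0, 0, 0, 0, 8.2, 85]]

```text
time: 15.6
tool_pos: [0.6123, 0.1263, 0.1671]
tool_rot: [-0.0, 0.267, 0.964, -0.001]
contact_force: [0.5, -0.6, -0.1]
gripper_width: 0.995
grasp_force: 0.0
```

```bash
python3 - <<'E'
from h import *
plan(.443,.396,.13,59.4)
f=manip.grab_frame("top")
for o in bottles(f): print([np.round(v,3) for v in o])
E
```

```text
tcp [0.6123 0.1263 0.1671] F [ 0.5 -0.6 -0.1] w 85.0 g 0.0 t 15.6 j [ 0.08  0.11  1.68 -0.    1.35 -0.95]
yaw 59.08 zaxis [-7.e-04 -1.e-03 -1.e+00]
shift [283.8 144.4  36.9] turn z -0.3197340776329014
[array([381.538, 291.57 ], dtype=float32), array([ 0.363, -0.222]), np.float64(161.824), np.float64(0.101), np.float64(0.052)]
[array([125.903, 257.152], dtype=float32), array([0.442, 0.394]), np.float64(149.438), np.float64(0.101), np.float64(0.051)]
[array([445.262, 253.05 ], dtype=float32), array([ 0.454, -0.379]), np.float64(179.089), np.float64(0.098), np.float64(0.052)]
```

Emit:
servo_tool:
  moves:
    - [[35.5, 18, 0, 0, 0, 0, 85], [35.5, 18, 0, 0, 0, 0, 85], [35.5, 18, 0, 0, 0, 0, 85], [35.5, 18, 0, 0, 0, 0, 85], [35.5, 18, 0, 0, 0, 0, 85], [35.5, 18, 0, 0, 0, 0, 85], [35.5, 18, 20, 0, 0, 0, 85], [35.5, 18, 20, 0, 0, 0, 85], [0, 0, 10, 0, 0, 0, 85], [0, 0, 0, 0, 0, 0, 85]]

```text
time: 16.9
tool_pos: [0.4411, 0.3946, 0.1165]
tool_rot: [-0.0, 0.264, 0.965, -0.001]
contact_force: [-0.1, -0.3, -0.5]
gripper_width: 0.999
grasp_force: 0.0
```

```bash
python3 - <<'E'
from h import *
plan(.4425,.395,.025,59.4)
f=manip.grab_frame("top");cv2.imwrite("pics/t6.png",cv2.resize(f["image"][130:330,90:400],None,fx=2.5,fy=2.5,interpolation=cv2.INTER_CUBIC))
for o in bottles(f,.0468): print([np.round(v,3) for v in o])
E
```

```text
tcp [0.4411 0.3946 0.1165] F [-0.1 -0.3 -0.5] w 85.3 g 0.0 t 16.9 j [ 0.6   0.09  1.8  -0.    1.26 -0.43]
yaw 59.43 zaxis [-0.0015 -0.002  -1.    ]
shift [-1.   1.3 91.5] turn z 0.027983133162450713
[array([381.427, 291.435], dtype=float32), array([ 0.363, -0.218]), np.float64(162.955), np.float64(0.099), np.float64(0.05)]
[array([130.466, 248.854], dtype=float32), array([0.461, 0.378]), np.float64(150.262), np.float64(0.055), np.float64(0.047)]
[array([445.251, 253.027], dtype=float32), array([ 0.453, -0.373]), np.float64(178.842), np.float64(0.097), np.float64(0.051)]
[array([235. , 184.5], dtype=float32), array([0.62, 0.13]), np.float64(1.408), np.float64(0.098), np.float64(0.044)]
```

View pics/t6.png

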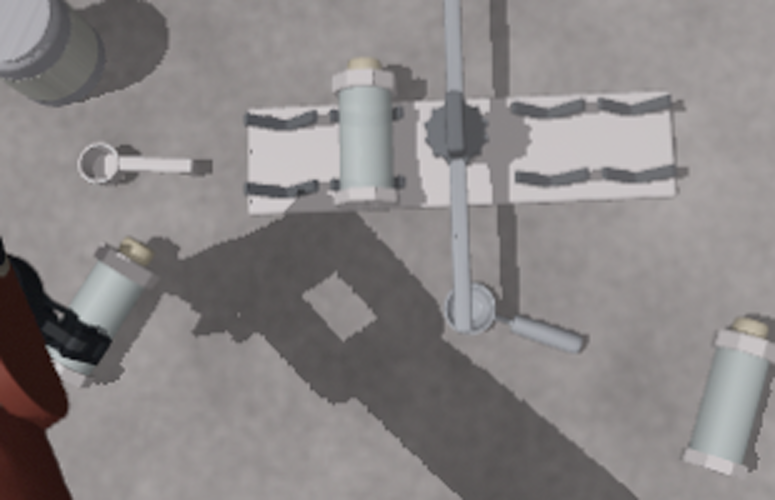

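The first bottle lies in cradle2 at crop (365,140), nearly straight, with its foot close to the near saddle. I'll aim the next ones about 3 mm nearer. The gripper is now over the second bottle at (105,310).

Emit:
servo_tool:
  moves:
    - [[-1, 1.3, 30, 0, 0, 0, 85], [0, 0, 30, 0, 0, 0, 85], [0, 0, 20, 0, 0, 0, 85], [0, 0, 10, 0, 0, 0, 85], [0, 0, 0, 0, 0, 0, 85], [0, 0, 0, 0, 0, 0, 40], [0, 0, 0, 0, 0, 0, 40], [0, 0, 0, 0, 0, 0, 40], [0, 0, 0, 0, 0, 0, 40], [0, 0, 0, 0, 0, 0, 40]]

```text
time: 18.2
tool_pos: [0.444, 0.3968, 0.0294]
tool_rot: [0.001, 0.264, 0.965, 0.001]
contact_force: [-0.1, 0.0, 5.5]
gripper_width: 0.584
grasp_force: 63.0
```

Emit:
servo_tool:
  moves:
    - [[0, 0, -40, 0, 0, 0, 40], [0, 0, -40, 0, 0, 0, 40], [0, 0, -40, 0, 0, 0, 40], [0, 0, 0, 0, 0, -8.3, 40], [0, 0, 0, 0, 0, -8.3, 40], [0, 0, 0, 0, 0, -8.2, 40], [0, 0, 0, 0, 0, -8.2, 40], [0, 0, 0, 0, 0, 0, 40]]

```text
time: 19.2
tool_pos: [0.4425, 0.3958, 0.1471]
tool_rot: [-0.001, -0.02, 1.0, -0.0]
contact_force: [-0.3, 0.0, -1.8]
gripper_width: 0.589
grasp_force: 62.9
```

```bash
python3 - <<'E'
from h import *
plan(.604,.2120,.146,92.4)
f=manip.grab_frame("scene");cv2.imwrite("pics/s7.png",cv2.resize(f["image"][180:320,220:420],None,fx=4,fy=4,interpolation=cv2.INTER_CUBIC))
E
```

```text
tcp [0.4425 0.3958 0.1471] F [-0.3  0.  -1.8] w 50.3 g 62.9 t 19.2 j [ 0.6   0.06  1.77  0.    1.31 -1.01]
yaw 92.28 zaxis [-1.e-03 -7.e-04 -1.e+00]
shift [-154.1 -190.1    1. ] turn z -0.12150917703885966
```

View pics/s7.png

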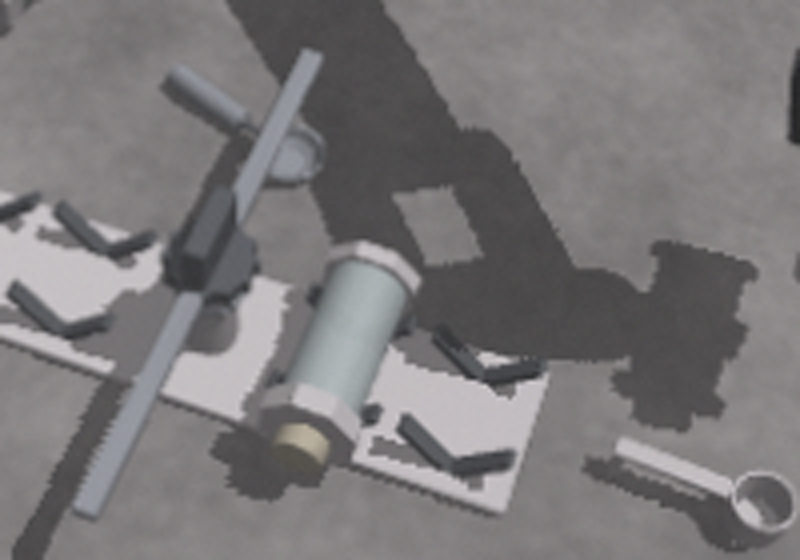

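The first bottle is settled in both saddles of cradle2. Next is cradle1.

Emit:
servo_tool:
  moves:
    - [[-25.7, -31.7, 0, 0, 0, 0, 40], [-25.7, -31.7, 0, 0, 0, 0, 40], [-25.7, -31.7, 0, 0, 0, 0, 40], [-25.7, -31.7, 0, 0, 0, 0, 40], [-25.7, -31.7, 0, 0, 0, 0, 40], [-25.7, -31.7, 0, 0, 0, 0, 40], [0, 0, 0, 0, 0, 0, 40], [0, 0, 0, 0, 0, 0, 40], [0, 0, 25, 0, 0, 0, 40], [0, 0, 25, 0, 0, 0, 40], [0, 0, 25, 0, 0, 0, 40], [0, 0, 5, 0, 0, 0, 40]]

```text
time: 20.75
tool_pos: [0.6024, 0.2132, 0.0653]
tool_rot: [-0.002, -0.021, 1.0, -0.0]
contact_force: [-0.2, -0.2, -0.4]
gripper_width: 0.585
grasp_force: 62.9
```

Emit:
servo_tool:
  moves:
    - [[0, 0, 4, 0, 0, 0, 40], [0, 0, 4, 0, 0, 0, 40], [0, 0, 3, 0, 0, 0, 40], [0, 0, 3, 0, 0, 0, 40], [0, 0, 2, 0, 0, 0, 40], [0, 0, 0, 0, 0, 0, 40], [0, 0, 0, 0, 0, 0, 40]]

```text
time: 21.62
tool_pos: [0.605, 0.2124, 0.0519]
tool_rot: [0.0, -0.021, 1.0, 0.0]
contact_force: [-0.3, 0.6, -0.7]
gripper_width: 0.59
grasp_force: 62.9
```

Emit:
servo_tool:
  moves:
    - [[0, 0, 1.5, 0, 0, 0, 40], [0, 0, 1.5, 0, 0, 0, 40], [0, 0, 1, 0, 0, 0, 40], [0, 0, 0, 0, 0, 0, 40], [0, 0, 0, 0, 0, 0, 40]]

```text
time: 22.25
tool_pos: [0.6049, 0.2124, 0.0478]
tool_rot: [-0.0, -0.021, 1.0, -0.0]
contact_force: [-0.3, 0.1, -0.4]
gripper_width: 0.589
grasp_force: 62.9
```

Emit:
servo_tool:
  moves:
    - [[0, 0, 1, 0, 0, 0, 40], [0, 0, 1, 0, 0, 0, 40], [0, 0, 1, 0, 0, 0, 40], [0, 0, 0, 0, 0, 0, 40], [0, 0, 0, 0, 0, 0, 40]]

```text
time: 22.88
tool_pos: [0.6053, 0.2128, 0.0462]
tool_rot: [0.0, -0.021, 1.0, 0.0]
contact_force: [-4.0, 0.8, 6.0]
gripper_width: 0.591
grasp_force: 63.8
```

Emit:
servo_tool:
  moves:
    - [[0, 0, 0, 0, 0, 0, 62], [0, 0, 0, 0, 0, 0, 62], [0, 0, 0, 0, 0, 0, 62], [0, 0, -15, 0, 0, 0, 62], [0, 0, -40, 0, 0, 0, 62], [0, 0, -40, 0, 0, 0, 62], [0, 0, -40, 0, 0, 0, 62], [0, 0, 0, 0, 0, 9.8, 85], [0, 0, 0, 0, 0, 9.8, 85], [0, 0, 0, 0, 0, 0, 85]]

```text
time: 24.12
tool_pos: [0.6052, 0.2125, 0.181]
tool_rot: [0.001, 0.149, 0.989, 0.0]
contact_force: [-0.5, -0.7, 0.2]
gripper_width: 0.994
grasp_force: 0.0
```

```bash
python3 - <<'E'
from h import *
plan(.363,-.222,.13,72.8)
f=manip.grab_frame("top")
for o in bottles(f): print([np.round(v,3) for v in o])
E
```

```text
tcp [0.6052 0.2125 0.181 ] F [-0.5 -0.7  0.2] w 84.9 g 0.0 t 24.12 j [ 0.22  0.14  1.63 -0.    1.37 -1.05]
yaw 72.88 zaxis [ 1.4e-03  3.0e-04 -1.0e+00]
shift [ 103.7 -486.5   50.5] turn z 0.08493937510627347
[array([381.277, 291.485], dtype=float32), array([ 0.363, -0.221]), np.float64(162.958), np.float64(0.101), np.float64(0.051)]
[array([445.252, 253.052], dtype=float32), array([ 0.454, -0.379]), np.float64(179.186), np.float64(0.098), np.float64(0.052)]
[array([235.5, 184.5], dtype=float32), array([0.624, 0.131]), np.float64(1.396), np.float64(0.099), np.float64(0.047)]
```

Emit:
servo_tool:
  moves:
    - [[10.4, -48.6, 0, 0, 0, 0, 85], [10.4, -48.6, 0, 0, 0, 0, 85], [10.4, -48.6, 0, 0, 0, 0, 85], [10.4, -48.6, 0, 0, 0, 0, 85], [10.4, -48.6, 0, 0, 0, 0, 85], [10.4, -48.6, 0, 0, 0, 0, 85], [10.4, -48.6, 0, 0, 0, 0, 85], [10.4, -48.6, 0, 0, 0, 0, 85], [10.4, -48.6, 0, 0, 0, 0, 85], [10.4, -48.6, 30, 0, 0, 0, 85], [0, 0, 30, 0, 0, 0, 85], [0, 0, 0, 0, 0, 0, 85]]

```text
time: 25.68
tool_pos: [0.3598, -0.2201, 0.1176]
tool_rot: [-0.002, 0.15, 0.989, 0.002]
contact_force: [0.5, -0.3, 0.9]
gripper_width: 0.997
grasp_force: 0.0
```

```bash
python3 - <<'E'
from h import *
plan(.363,-.2215,.027,72.8)
f=manip.grab_frame("top");cv2.imwrite("pics/t8.png",cv2.resize(f["image"][120:330,160:480],None,fx=2.5,fy=2.5,interpolation=cv2.INTER_CUBIC))
for o in bottles(f,.0468): print([np.round(v,3) for v in o])
E
```

```text
tcp [ 0.3598 -0.2201  0.1176] F [ 0.5 -0.3  0.9] w 85.2 g 0.0 t 25.68 j [-0.73 -0.35  2.19  0.    1.3  -2.  ]
yaw 72.79 zaxis [-0.004   0.0037 -1.    ]
shift [-3.9 -0.6 90.6] turn z -0.007467816538820671
[array([445.5, 253. ], dtype=float32), array([ 0.453, -0.374]), np.float64(176.774), np.float64(0.095), np.float64(0.05)]
[array([200. , 186.5], dtype=float32), array([0.615, 0.215]), np.float64(2.243), np.float64(0.098), np.float64(0.044)]
[array([235. , 184.5], dtype=float32), array([0.62, 0.13]), np.float64(1.408), np.float64(0.098), np.float64(0.044)]
```

View pics/t8.png

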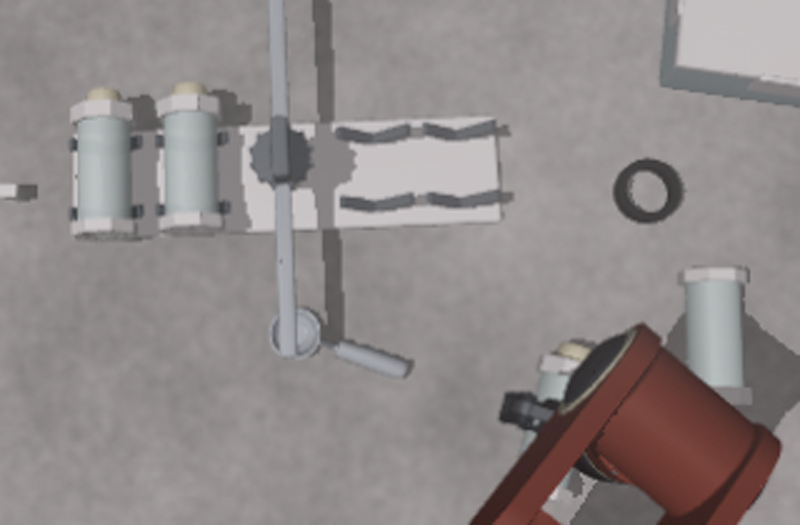

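Both placed bottles lie straight in their cradles at crop (105,165) and (190,160). The gripper is over the third, and nothing else has moved. Descend and grip.

Emit:
servo_tool:
  moves:
    - [[-3, -1, 30, 0, 0, 0, 85], [0, 0, 30, 0, 0, 0, 85], [0, 0, 20, 0, 0, 0, 85], [0, 0, 9, 0, 0, 0, 85], [0, 0, 0, 0, 0, 0, 85], [0, 0, 0, 0, 0, 0, 40], [0, 0, 0, 0, 0, 0, 40], [0, 0, 0, 0, 0, 0, 40], [0, 0, 0, 0, 0, 0, 40], [0, 0, 0, 0, 0, 0, 40]]

```text
time: 26.98
tool_pos: [0.3652, -0.2236, 0.0324]
tool_rot: [0.001, 0.15, 0.989, -0.001]
contact_force: [-0.3, 1.0, 5.8]
gripper_width: 0.585
grasp_force: 62.7
```

Emit:
servo_tool:
  moves:
    - [[0, 0, -40, 0, 0, 0, 40], [0, 0, -40, 0, 0, 0, 40], [0, 0, -40, 0, 0, 0, 40], [0, 0, 0, 0, 0, -9.8, 40], [0, 0, 0, 0, 0, -9.8, 40], [0, 0, 0, 0, 0, 0, 40]]

```text
time: 27.72
tool_pos: [0.3639, -0.2226, 0.1505]
tool_rot: [-0.0, -0.02, 1.0, 0.0]
contact_force: [0.8, 0.3, -1.5]
gripper_width: 0.586
grasp_force: 62.9
```

```bash
python3 - <<'E'
from h import *
plan(.615,-.0522,.146,92.4)
E
```

```text
tcp [ 0.3639 -0.2226  0.1505] F [ 0.8  0.3 -1.5] w 50.1 g 62.9 t 27.73 j [-0.72 -0.38  2.15 -0.    1.37 -2.33]
yaw 92.25 zaxis [-4.e-04  2.e-04 -1.e+00]
shift [-257.6  160.4    4.5] turn z -0.14998191735293176
```

Emit:
servo_tool:
  moves:
    - [[-36.8, 22.9, 0, 0, 0, 0, 40], [-36.8, 22.9, 0, 0, 0, 0, 40], [-36.8, 22.9, 0, 0, 0, 0, 40], [-36.8, 22.9, 0, 0, 0, 0, 40], [-36.8, 22.9, 0, 0, 0, 0, 40], [-36.8, 22.9, 0, 0, 0, 0, 40], [-36.8, 22.9, 0, 0, 0, 0, 40], [0, 0, 0, 0, 0, 0, 40], [0, 0, 25, 0, 0, 0, 40], [0, 0, 25, 0, 0, 0, 40], [0, 0, 25, 0, 0, 0, 40], [0, 0, 5, 0, 0, 0, 40]]

```text
time: 29.22
tool_pos: [0.6124, -0.0522, 0.0681]
tool_rot: [-0.003, -0.02, 1.0, 0.0]
contact_force: [0.5, 0.2, -1.9]
gripper_width: 0.589
grasp_force: 62.9
```

Emit:
servo_tool:
  moves:
    - [[0, 0, 4, 0, 0, 0, 40], [0, 0, 4, 0, 0, 0, 40], [0, 0, 3, 0, 0, 0, 40], [0, 0, 3, 0, 0, 0, 40], [0, 0, 3, 0, 0, 0, 40], [0, 0, 0, 0, 0, 0, 40], [0, 0, 0, 0, 0, 0, 40]]

```text
time: 30.1
tool_pos: [0.615, -0.052, 0.0538]
tool_rot: [0.0, -0.021, 1.0, -0.0]
contact_force: [-0.2, -0.3, -1.7]
gripper_width: 0.588
grasp_force: 62.9
```

Emit:
servo_tool:
  moves:
    - [[0, 0, 1.5, 0, 0, 0, 40], [0, 0, 1.5, 0, 0, 0, 40], [0, 0, 1, 0, 0, 0, 40], [0, 0, 1, 0, 0, 0, 40], [0, 0, 0, 0, 0, 0, 40], [0, 0, 0, 0, 0, 0, 40]]

```text
time: 30.85
tool_pos: [0.615, -0.052, 0.0492]
tool_rot: [-0.0, -0.021, 1.0, 0.0]
contact_force: [-2.6, 0.6, 3.2]
gripper_width: 0.587
grasp_force: 63.3
```

Emit:
servo_tool:
  moves:
    - [[0, 0, 1, 0, 0, 0, 40], [0, 0, 0, 0, 0, 0, 40], [0, 0, 0, 0, 0, 0, 40]]

```text
time: 31.22
tool_pos: [0.615, -0.052, 0.0491]
tool_rot: [-0.0, -0.021, 1.0, 0.0]
contact_force: [-4.5, 0.9, 8.0]
gripper_width: 0.592
grasp_force: 64.0
```

Emit:
servo_tool:
  moves:
    - [[0, 0, 0, 0, 0, 0, 62], [0, 0, 0, 0, 0, 0, 62], [0, 0, 0, 0, 0, 0, 62], [0, 0, -15, 0, 0, 0, 62], [0, 0, -40, 0, 0, 0, 62], [0, 0, -40, 0, 0, 0, 62], [0, 0, -30, 0, 0, 0, 62], [0, 0, 0, 0, 0, 3.9, 85], [0, 0, 0, 0, 0, 0, 85]]

```text
time: 32.35
tool_pos: [0.615, -0.0514, 0.1732]
tool_rot: [0.0, 0.013, 1.0, 0.0]
contact_force: [0.1, -0.5, 0.0]
gripper_width: 0.993
grasp_force: 0.0
```

```bash
python3 - <<'E'
from h import *
plan(.453,-.377,.12,88.5)
f=manip.grab_frame("top")
for o in bottles(f): print([np.round(v,3) for v in o])
E
```

```text
tcp [ 0.615  -0.0514  0.1732] F [ 0.1 -0.5  0. ] w 84.8 g 0.0 t 32.35 j [-0.2   0.09  1.7   0.    1.35 -1.75]
yaw 88.54 zaxis [ 5.e-04  8.e-04 -1.e+00]
shift [ 153.6 -329.6   52.9] turn z 0.03661294351033462
[array([445.242, 253.055], dtype=float32), array([ 0.454, -0.379]), np.float64(179.291), np.float64(0.098), np.float64(0.052)]
[array([201. , 186.5], dtype=float32), array([0.619, 0.217]), np.float64(2.219), np.float64(0.1), np.float64(0.05)]
[array([235. , 184.5], dtype=float32), array([0.624, 0.132]), np.float64(1.408), np.float64(0.099), np.float64(0.05)]
```

Emit:
servo_tool:
  moves:
    - [[19.2, -41.2, 0, 0, 0, 0, 85], [19.2, -41.2, 0, 0, 0, 0, 85], [19.2, -41.2, 0, 0, 0, 0, 85], [19.2, -41.2, 0, 0, 0, 0, 85], [19.2, -41.2, 0, 0, 0, 0, 85], [19.2, -41.2, 0, 0, 0, 0, 85], [19.2, -41.2, 20, 0, 0, 0, 85], [19.2, -41.2, 30, 0, 0, 0, 85], [0, 0, 0, 0, 0, 0, 85], [0, 0, 0, 0, 0, 0, 85]]

```text
time: 33.65
tool_pos: [0.4526, -0.3768, 0.1223]
tool_rot: [-0.0, 0.013, 1.0, 0.001]
contact_force: [0.4, 0.1, 0.5]
gripper_width: 0.995
grasp_force: 0.0
```

```bash
python3 - <<'E'
from h import *
plan(.453,-.377,.027,88.8)
f=manip.grab_frame("top")
for o in bottles(f,.0468): print([np.round(v,3) for v in o])
f=manip.grab_frame("scene");cv2.imwrite("pics/s9.png",cv2.resize(f["image"][120:320,120:400],None,fx=2.8,fy=2.8,interpolation=cv2.INTER_CUBIC))
E
```

```text
tcp [ 0.4526 -0.3768  0.1223] F [0.4 0.1 0.5] w 85.0 g 0.0 t 33.65 j [-0.82  0.08  1.8   0.    1.27 -2.37]
yaw 88.48 zaxis [-4.0e-04  1.5e-03 -1.0e+00]
shift [-0.5 -0.3 95.3] turn z -0.31695068673934657
[array([200. , 186.5], dtype=float32), array([0.615, 0.215]), np.float64(2.243), np.float64(0.098), np.float64(0.044)]
[array([309.519, 185.322], dtype=float32), array([ 0.617, -0.052]), np.float64(2.907), np.float64(0.098), np.float64(0.048)]
[array([235. , 184.5], dtype=float32), array([0.62, 0.13]), np.float64(1.408), np.float64(0.098), np.float64(0.044)]
```

View pics/s9.png

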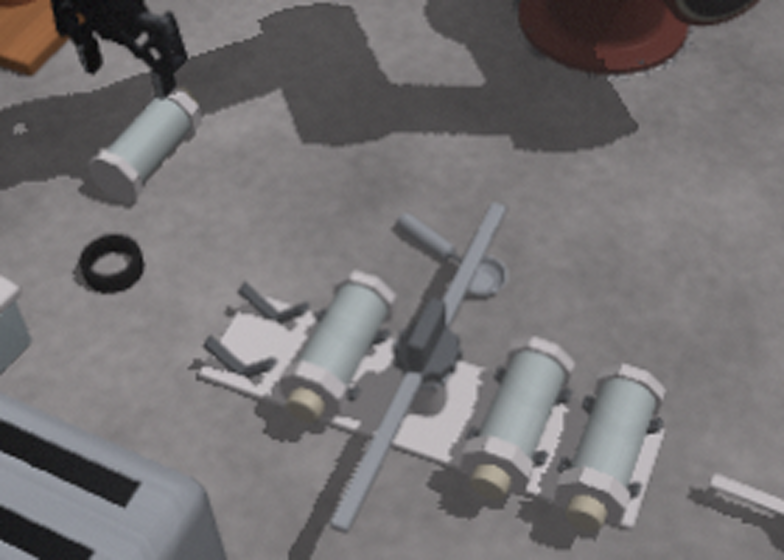

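Three bottles are seated, at crop (340,340), (520,420) and (610,450). Cradle4 at (240,325) is free and the gripper is over the last bottle at (145,150).

Emit:
servo_tool:
  moves:
    - [[0, 0, 30, 0, 0, 0, 85], [0, 0, 30, 0, 0, 0, 85], [0, 0, 25, 0, 0, 0, 85], [0, 0, 9, 0, 0, 0, 85], [0, 0, 0, 0, 0, 0, 85], [0, 0, 0, 0, 0, 0, 40], [0, 0, 0, 0, 0, 0, 40], [0, 0, 0, 0, 0, 0, 40], [0, 0, 0, 0, 0, 0, 40], [0, 0, 0, 0, 0, 0, 40]]

```text
time: 35.0
tool_pos: [0.4536, -0.3785, 0.0307]
tool_rot: [0.001, 0.013, 1.0, -0.001]
contact_force: [1.0, 0.9, 6.9]
gripper_width: 0.589
grasp_force: 63.1
```

Emit:
servo_tool:
  moves:
    - [[0, 0, -40, 0, 0, 0, 40], [0, 0, -40, 0, 0, 0, 40], [0, 0, -40, 0, 0, 0, 40], [0, 0, 0, 0, 0, -3.8, 40], [0, 0, 0, 0, 0, 0, 40]]

```text
time: 35.62
tool_pos: [0.4525, -0.3773, 0.149]
tool_rot: [0.0, -0.019, 1.0, -0.0]
contact_force: [0.2, -0.3, -1.1]
gripper_width: 0.586
grasp_force: 62.6
```

```bash
python3 - <<'E'
from h import *
plan(.6185,-.1371,.146,92.4)
E
```

```text
tcp [ 0.4525 -0.3773  0.149 ] F [ 0.2 -0.3 -1.1] w 50.1 g 62.6 t 35.62 j [-0.82  0.05  1.78  0.    1.31 -2.43]
yaw 92.22 zaxis [ 1.e-04 -1.e-04 -1.e+00]
shift [-175.2  233.6    3. ] turn z -0.1767401072032584
```

Emit:
servo_tool:
  moves:
    - [[-29.2, 38.9, 0, 0, 0, 0, 40], [-29.2, 38.9, 0, 0, 0, 0, 40], [-29.2, 38.9, 0, 0, 0, 0, 40], [-29.2, 38.9, 0, 0, 0, 0, 40], [-29.2, 38.9, 0, 0, 0, 0, 40], [-29.2, 39, 0, 0, 0, 0, 40], [0, 0, 0, 0, 0, 0, 40], [0, 0, 0, 0, 0, 0, 40], [0, 0, 25, 0, 0, 0, 40], [0, 0, 25, 0, 0, 0, 40], [0, 0, 25, 0, 0, 0, 40], [0, 0, 5, 0, 0, 0, 40]]

```text
time: 37.12
tool_pos: [0.6159, -0.1379, 0.0661]
tool_rot: [-0.002, -0.019, 1.0, 0.001]
contact_force: [0.9, 0.3, -0.4]
gripper_width: 0.591
grasp_force: 62.6
```

Emit:
servo_tool:
  moves:
    - [[0, 0, 4, 0, 0, 0, 40], [0, 0, 4, 0, 0, 0, 40], [0, 0, 3, 0, 0, 0, 40], [0, 0, 3, 0, 0, 0, 40], [0, 0, 2, 0, 0, 0, 40], [0, 0, 0, 0, 0, 0, 40], [0, 0, 0, 0, 0, 0, 40]]

```text
time: 38.0
tool_pos: [0.6185, -0.1371, 0.0529]
tool_rot: [0.0, -0.02, 1.0, -0.0]
contact_force: [-0.6, -0.4, -0.0]
gripper_width: 0.586
grasp_force: 62.6
```

Emit:
servo_tool:
  moves:
    - [[0, 0, 1.5, 0, 0, 0, 40], [0, 0, 1.5, 0, 0, 0, 40], [0, 0, 1, 0, 0, 0, 40], [0, 0, 1, 0, 0, 0, 40], [0, 0, 0, 0, 0, 0, 40], [0, 0, 0, 0, 0, 0, 40]]

```text
time: 38.75
tool_pos: [0.6184, -0.1371, 0.0478]
tool_rot: [-0.0, -0.02, 1.0, -0.0]
contact_force: [0.1, 0.1, -0.5]
gripper_width: 0.586
grasp_force: 62.8
```

Emit:
servo_tool:
  moves:
    - [[0, 0, 1, 0, 0, 0, 40], [0, 0, 0.5, 0, 0, 0, 40], [0, 0, 0, 0, 0, 0, 40], [0, 0, 0, 0, 0, 0, 40]]

```text
time: 39.25
tool_pos: [0.6186, -0.137, 0.0475]
tool_rot: [-0.0, -0.02, 1.0, 0.0]
contact_force: [-3.2, 2.6, 6.3]
gripper_width: 0.59
grasp_force: 63.3
```

Emit:
servo_tool:
  moves:
    - [[0, 0, 0, 0, 0, 0, 62], [0, 0, 0, 0, 0, 0, 62], [0, 0, 0, 0, 0, 0, 62], [0, 0, -15, 0, 0, 0, 62], [0, 0, -45, 0, 0, 0, 60], [0, 0, -50, 0, 0, 0, 60], [0, 0, -50, 0, 0, 0, 60], [0, 0, -30, 0, 0, 0, 60], [0, 0, 0, 0, 0, 0, 60]]

```text
time: 40.38
tool_pos: [0.6203, -0.1378, 0.2416]
tool_rot: [0.004, -0.02, 1.0, -0.001]
contact_force: [-0.2, -0.5, -0.2]
gripper_width: 0.701
grasp_force: 0.0
```

```bash
python3 - <<'E'
from h import *
plan(.614,.0375,.22,92.6)
f=manip.grab_frame("top")
for o in bottles(f,.0468): print([np.round(v,3) for v in o])
f=manip.grab_frame("scene");cv2.imwrite("pics/s10.png",cv2.resize(f["image"][180:320,180:380],None,fx=4,fy=4,interpolation=cv2.INTER_CUBIC))
E
```

```text
tcp [ 0.6203 -0.1378  0.2416] F [-0.2 -0.5 -0.2] w 59.9 g 0.0 t 40.38 j [-0.34  0.07  1.6  -0.    1.46 -1.95]
yaw 92.27 zaxis [ 0.008  -0.0028 -1.    ]
shift [ -0.5 175.4  21. ] turn z -0.33130164383324257
[array([201. , 186.5], dtype=float32), array([0.615, 0.213]), np.float64(2.219), np.float64(0.098), np.float64(0.049)]
[array([308. , 185.5], dtype=float32), array([ 0.617, -0.048]), np.float64(179.669), np.float64(0.097), np.float64(0.044)]
[array([235.362, 184.264], dtype=float32), array([0.62 , 0.129]), np.float64(3.466), np.float64(0.098), np.float64(0.049)]
```

View pics/s10.png

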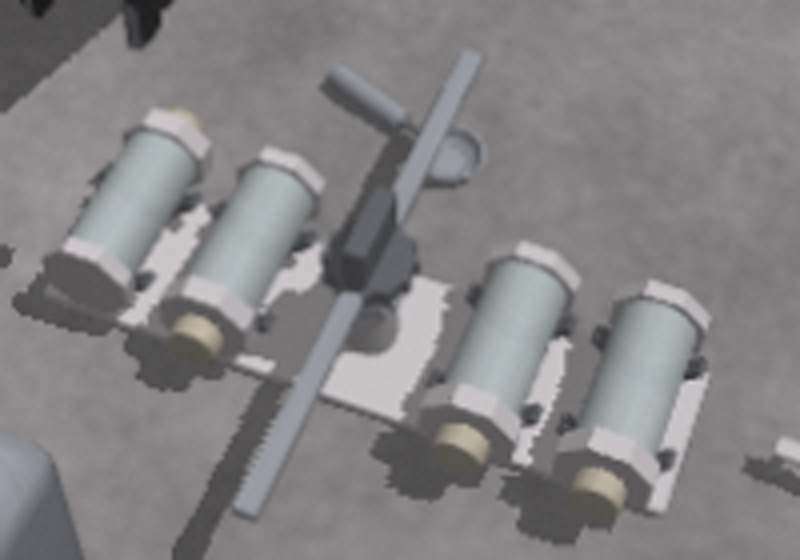

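All four bottles are seated: crop (130,210), (245,240), (505,345) and (635,390). The ring is still open. Now to lock it.

Emit:
servo_tool:
  moves:
    - [[0, 35, 0, 0, 0, 0, 60], [0, 35, 0, 0, 0, 0, 60], [0, 35, 0, 0, 0, 0, 60], [0, 35, 0, 0, 0, 0, 60], [0, 35, 0, 0, 0, -0.4, 60], [0, 0, 0, 0, 0, 0, 60], [0, 0, 0, 0, 0, 0, 60]]

```text
time: 41.35
tool_pos: [0.6108, 0.0373, 0.2346]
tool_rot: [-0.001, -0.023, 1.0, -0.0]
contact_force: [-0.3, -0.5, -0.1]
gripper_width: 0.701
grasp_force: 0.0
```

```bash
python3 - <<'E'
from h import *
plan(.614,.0375,.119,92.6)
E
```

```text
tcp [0.6108 0.0373 0.2346] F [-0.3 -0.5 -0.1] w 59.9 g 0.0 t 41.35 j [-0.06  0.03  1.65 -0.    1.46 -1.68]
yaw 92.67 zaxis [-2.7e-03 -4.0e-04 -1.0e+00]
shift [ -3.5   0.  115.6] turn z 0.0665815777915384
```

Emit:
servo_tool:
  moves:
    - [[-3.2, 0, 38, 0, 0, 0, 60], [0, 0, 38, 0, 0, 0, 60], [0, 0, 37, 0, 0, 0, 60], [0, 0, 0, 0, 0, 0, 60], [0, 0, 0, 0, 0, 0, 0], [0, 0, 0, 0, 0, 0, 0], [0, 0, 0, 0, 0, 0, 0], [0, 0, 0, 0, 0, 0, 0], [0, 0, 0, 0, 0, 0, 0], [0, 0, 0, 0, 0, 0, 0], [0, 0, 0, 0, 0, 0, 0]]

```text
time: 42.72
tool_pos: [0.6161, 0.0382, 0.1259]
tool_rot: [0.002, -0.023, 1.0, 0.0]
contact_force: [-1.0, 1.8, 6.0]
gripper_width: 0.17
grasp_force: 60.1
```

Emit:
servo_tool:
  moves:
    - [[0, 0, 0, 0, 0, 8, 0], [0, 0, 0, 0, 0, 8, 0], [0, 0, 0, 0, 0, 8, 0], [0, 0, 0, 0, 0, 8, 0], [0, 0, 0, 0, 0, 8, 0], [0, 0, 0, 0, 0, 8, 0], [0, 0, 0, 0, 0, 8, 0], [0, 0, 0, 0, 0, 8, 0], [0, 0, 0, 0, 0, 8, 0], [0, 0, 0, 0, 0, 8, 0], [0, 0, 0, 0, 0, 8, 0], [0, 0, 0, 0, 0, 0, 0]]

```text
time: 44.22
tool_pos: [0.615, 0.0369, 0.1259]
tool_rot: [0.001, 0.678, 0.735, -0.001]
contact_force: [-6.1, -1.8, 9.5]
gripper_width: 0.169
grasp_force: 60.5
```

Emit:
servo_tool:
  moves:
    - [[0, 0, 0, 0, 0, 2.5, 0], [0, 0, 0, 0, 0, 2, 0], [0, 0, 0, 0, 0, 0, 0], [0, 0, 0, 0, 0, 0, 0]]

```text
time: 44.72
tool_pos: [0.615, 0.0369, 0.1259]
tool_rot: [0.001, 0.704, 0.71, -0.001]
contact_force: [-5.7, -3.0, 9.7]
gripper_width: 0.179
grasp_force: 65.6
```

```bash
python3 - <<'E'
from h import *
plan(.614,.0375,.25,2.4);print(manip.state()["ft_torque"])
E
```

```text
tcp [0.615  0.0369 0.1259] F [-5.7 -3.   9.7] w 15.3 g 65.6 t 44.73 j [-0.06  0.13  1.73 -0.    1.27 -0.07]
yaw 0.46 zaxis [ 4.0e-04 -3.6e-03 -1.0e+00]
shift [ 1.000e-01 -9.000e-01 -1.241e+02] turn z -1.9400954514151891
[-0.43466642  0.98235997  1.523387  ]
```

Torque jumped to 1.5 N·m, so the ring is at its locked stop. Release and clear.

Emit:
servo_tool:
  moves:
    - [[0, 0, 0, 0, 0, 0, 60], [0, 0, 0, 0, 0, 0, 60], [0, 0, 0, 0, 0, 0, 60], [0, 0, 0, 0, 0, 0, 60], [0, 0, -20, 0, 0, 0, 60], [0, 0, -45, 0, 0, 0, 60], [0, 0, -45, 0, 0, 0, 60], [50, 0, -30, 0, 0, 0, 60], [50, 0, 0, 0, 0, 0, 60], [50, 0, 0, 0, 0, 0, 60], [50, 0, 0, 0, 0, 0, 60], [0, 0, 0, 0, 0, 0, 60]]

```text
time: 46.22
tool_pos: [0.6137, 0.241, 0.2649]
tool_rot: [0.0, 0.704, 0.71, 0.001]
contact_force: [0.1, -0.5, 0.3]
gripper_width: 0.703
grasp_force: 0.0
```

```bash
python3 - <<'E'
from h import *
plan(.614,.0375,.25,2.4)
f=manip.grab_frame("top");cv2.imwrite("pics/t11.png",cv2.resize(f["image"][120:310,110:440],None,fx=2.4,fy=2.4,interpolation=cv2.INTER_CUBIC))
for o in bottles(f,.0468): print([np.round(v,3) for v in o])
E
```

```text
tcp [0.6137 0.241  0.2649] F [ 0.1 -0.5  0.3] w 60.0 g 0.0 t 46.23 j [0.26 0.12 1.51 0.   1.51 0.25]
yaw 0.43 zaxis [ 0.0016  0.001  -1.    ]
shift [-203.5   -1.3   14.7] turn z -1.9704853298947285
[array([201. , 197.5], dtype=float32), array([0.587, 0.212]), np.float64(89.997), np.float64(0.049), np.float64(0.042)]
[array([236. , 195.5], dtype=float32), array([0.592, 0.127]), np.float64(90.009), np.float64(0.049), np.float64(0.042)]
[array([310., 195.], dtype=float32), array([ 0.593, -0.053]), np.float64(179.63), np.float64(0.055), np.float64(0.048)]
[array([345.095, 192.525], dtype=float32), array([ 0.599, -0.138]), np.float64(93.736), np.float64(0.051), np.float64(0.05)]
[array([200.5, 174.5], dtype=float32), array([0.645, 0.215]), np.float64(89.879), np.float64(0.047), np.float64(0.038)]
[array([235. , 172.5], dtype=float32), array([0.65, 0.13]), np.float64(89.919), np.float64(0.049), np.float64(0.038)]
```

View pics/t11.png

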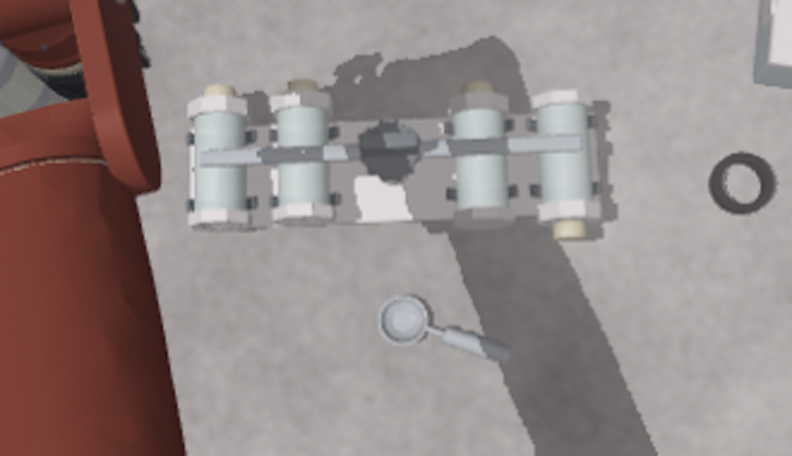

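The bar lies across all four bottles, from (200,158) to (580,142), parallel to the carrier. Every bottle is straight and the robot is clear, so I'm handing in.

```bash
python3 -c "
from plant import manip
print(manip.job_done())"
```

```text
the job is handed in; nothing more can be done
None
```

The job is handed in at about 46 s on the robot's clock; all four bottles looked settled in their own cradles and the ring is at its locked stop with the bar across them, but the hand-in call returned no verdict, so I can't confirm the judge's result.

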